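Flip the sugar bowl shut and fold its clip down

ROBOT

A 6-joint arm with a two-finger parallel gripper is mounted at the origin on the work surface. World frame = base frame: x ahead of the robot, y to its left, z up, the work surface at z = 0. Lengths are in m, angles in degrees, forces in N, time in s.
With the tool pointing down it reaches from about 0.3 to 0.75 m from the base axis. Payload 8.5 kg.
Tool frame: the origin (TCP) lies on the mounting face of the last link; the fingertips stand tip_extent ahead of it and the grasp point (between the pads) lies 155 mm ahead of it (tip_extent is the distance from the TCP to the fingertips, in m); z points along the fingers, y is the line along which they close (so a half turn about z gives the same grasp; the last joint's range is limited). The gripper opens to 85 mm and grips with 20 to 120 N. Pads are 22 mm wide; open, the fingers measure 114 mm over their backs; the gripper's body (76 mm by 85 mm) begins 54 mm behind the grasp point. The pads swing forward as they close: fully open they stand 13 mm farther back than shut.
Start: joints at [-76.278, 21.807, 74.336, -0, 83.858, -12.336], TCP at [0.242, -0.494, 0.405] pointing down, gripper open.
Joint ranges: [-178.18, 178.18], [-50.72, 133.34], [12.68, 142.11], [-81.47, 261.47], [9.98, 163.14], [-165.26, 165.26]. Speed limits (degrees/s): [136.94, 136.94, 180, 180, 180, 180].

INTERFACE

Orientations are given as a 3x3 rotation matrix whose columns are the frame's x, y, z axes.
In Python, from rig import observe, get_image, camera_params, close_job, tip_extent gives the robot as it stands.
- The arm moves only by the shell command python3 -m creep 'ROWS' [FORCE]. ROWS is JSON, a list of rows, each an object with "jaw": the gripper's target within -1 to 1 (shut at 1, half-way at 0, fully open at -1); "travel": the shift along the world's x, y, z in mm, a list of three; "roll": the turn about the world's z in rad. A call has 1 to 12 rows; each row is the pose to reach, as a shift and turn from the pose commanded when the call began; what a row does not reach only later rows make up. A row lasts 1/10 s, in which the tool goes at most 50 mm and 8.59 degrees, less where a joint would pass 70% of its speed; a pose out of reach is approached as far as the arm can. A call with a gripper value outside its range is refused whole. The fingers move at their own pace and stop on an object; FORCE is the grip in N (left out, the last holds). Time passes only in rows, so rows that repeat a pose let the fingers close. It gives the time, the measured TCP pose, the force, the opening and the grip force at its end, in the units of the state.
- observe(): the state, without advancing time (a new reading comes with each control period).
- get_image(name): name is "side" or "top" or "wrist"; returns (picture, depth): 480x640x3 uint8, red, green, blue; 480x640 float32, m along the optical axis (not along the pixel's ray), 0 where there is no reading.
- camera_params(name): a dict with "mtx" (3x3 intrinsics, pixels), "extrinsics" (4x4, takes a point from camera to world coordinates). Camera axes: x right, y down, z forward; pixel columns grow to the right and rows downward; lengths in m; the calibration is good to about 2 mm. A picture is of the moment at which its call begins: read the wrist's pose just before it. camera_params takes no time and is no camera call; for the wrist camera it gives the pose at the moment of the call.
- close_job(): hands the job in; it is judged then, once.
The state is a dict: "time_s": time; "q": joint angles; "qvel": joint speeds; "joint_efforts": joint torques, N m; "position": TCP position; "tool_rot": TCP orientation; "ft_force": force on the tool from outside, world axes, zero at the start; "wrist_torque": the same for the moment, N m; "grip_width": finger opening in m; "gripper_force": force on a finger pad.
Only numpy, scipy, OpenCV 4.12 (cv2) and the standard library are available. Lean on these libraries where they do the work, as an engineer would, in place of code of your own. Each camera call takes 0.05 s, during which the arm holds its last target. There are 200 camera calls.

TASK

The sugar bowl on the tray was left open. With the fingertips only, push on the outside of its lid to flip it over until it is fully shut, and then push the lid's clip down flat against the side of the bowl. Do not take hold of anything or touch the inside of the lid, do not lift, tip or push the bowl out of its place, and leave the shakers, the jar and the grinder standing as they are.

Things in the scene. Friction and masses are not known exactly. Their poses are not given: they have to be found in the camera images.
- bowl: White ceramic sugar bowl, round, 104 mm across at the rim and 78 mm high, about 0.8 kg, standing loose on the tray. Origin at the centre of its underside. Its z is up; its +x side carries the lid's hinge and its -x side (turned roughly towards the robot) a small catch where the clip comes to lie.
- lid_hinge (a point): Middle of the lid's hinge axis, fixed to the bowl at (60, 0, 80) mm in the bowl's frame; the hinge axis runs along the bowl's y.
- lid (a joint): Angle of the round flat aluminium lid (108 mm across, 7 mm thick) about its hinge, rad: 0 is fully shut (lid level on the rim), pi/2 is upright, above that it leans back away from the robot, stop at 2.0. The hinge is stiff (0.09 N m): the lid stays wherever it is left and must be pushed the whole way. Starts wide open. With the lid upright its outside faces the bowl's +x, away from the robot.
- lid_edge (a point): Point on the outside (top when shut) face of the lid at its free edge, 112 mm from the hinge axis along the lid and 7 mm to the outer side of the hinge plane. The point's frame turns with the lid: its z points out of the lid's outside, its x back along the lid to the hinge, its y along the hinge axis. At joint value 0 the frame is parallel to the bowl's.
- clip_hinge (a point): Middle of the clip's hinge axis (parallel to the lid's hinge), on the lid's free edge, 121 mm from the lid's hinge axis along the lid and 3 mm to the outer side; it moves with the lid. With the lid shut it is at (-61, 0, 83) mm in the bowl's frame.
- clip (a joint): Angle of the clip, a steel flap 40 mm wide, 26 mm long from its hinge and 3 mm thick, rad, measured from the lid: 0 is fully down (square to the lid, hanging flat along the bowl's side when the lid is shut), pi/2 would be in line with the lid, straight out from the bowl. Starts between 0.8 and 1.25 and stays wherever it is left (stiff, 0.02 N m). To fold it down its outer face is pushed down and then in towards the bowl.
- seal: Black rubber disc, 86 mm across and 4 mm thick, on the lid's inside. Its frame is at the lid's hinge axis and turns with the lid. The fingers must not touch it.
- tray: Red painted metal tray, fixed, 300 mm by 470 mm (its x by y), floor 4 mm thick, rim 18 mm high. Origin at the centre of its underside. The bowl stands near its middle, two bystanders towards either end.
- shaker_short: Brushed aluminium shaker, 42 mm across, 75 mm high. Origin at the centre of its underside, z up. A bystander standing loose on the tray.
- shaker_tall: Brushed aluminium shaker, 42 mm across, 95 mm high. Origin at the centre of its underside, z up. A bystander standing loose on the tray.
- jar: Glass cinnamon jar with wooden stopper, 56 mm across, 94 mm high. Origin at the centre of its underside, z up. A bystander standing loose on the tray.
- grinder: Dark wooden salt grinder with steel ratchet collar, 54 mm across, 133 mm high. Origin at the centre of its underside, z up. A bystander standing loose on the tray.
Mind the look-alikes: they are no part of the job. There is more than one size of the bowl; the job needs the largest.

How it is judged:
By the outcome, as a careful person would: the job done as asked, in the order asked, and still so for the second after the job is handed in, with the robot touching nothing.
It also fails if it takes over 51 s, if anything falls off the work surface, if the arm or the gripper's body presses on something with over 40 N, if the wrist force passes 120 N, or if a joint passes its speed limit or range.

## Working session

There is one attempt and no reset: what is moved stays moved. The work goes in short steps, Python scripts to look and compute and a shell command to move; the robot and the scene stay as the last step left them, time stands still between calls to the robot, and variables do not carry over. Pictures are saved under pics/ and viewed, at most 10 in all, crops included, and the job is handed in when it is done.

```bash
mkdir -p pics; ls; python3 - <<'E'
from rig import *
import cv2,numpy as np
print(observe()); 
import rig; print(tip_extent if not callable(tip_extent) else tip_extent())
for n in ("side","top"):
    p,d=get_image(n); cv2.imwrite(f"pics/{n}0.png",p[:,:,::-1]); np.save(f"pics/{n}0.npy",d)
    c=camera_params(n); print(n,c["mtx"].round(1).tolist(),c["extrinsics"].round(3).tolist())
E
```

```text
pics
{'time_s': 0.0, 'q': array([-7.62780509e+01,  2.18413458e+01,  7.43844249e+01,  6.35377642e-04,
        8.38570854e+01, -1.23357397e+01]), 'qvel': array([ 0.04028966, -0.07858914, -0.10344949,  0.03504861, -0.11241755,
       -0.05672141]), 'joint_efforts': array([-1.31763245e-03, -4.48464060e+01, -2.31277460e+01, -2.89170011e-04,
        4.75792403e-03,  6.67221883e-06]), 'position': array([ 0.24159109, -0.49405419,  0.40411019]), 'tool_rot': array([[ 8.98352790e-01,  4.39274577e-01, -3.32321323e-04],
       [ 4.39274586e-01, -8.98351745e-01,  1.40745175e-03],
       [ 3.19716331e-04, -1.41036852e-03, -9.99998954e-01]]), 'ft_force': array([-0.19391415, -0.58061826,  0.2693415 ]), 'wrist_torque': array([-0.03174431, -0.03388369,  0.02522199]), 'gripper_force': 0.0, 'grip_width': 0.08527182224167329}
0.1734
side [[474.7, 0.0, 321.0], [0.0, 474.7, 237.8], [0.0, 0.0, 1.0]] [[-0.994, -0.07, 0.087, 0.531], [-0.112, 0.636, -0.763, 0.734], [-0.002, -0.768, -0.64, 0.641], [0.0, 0.0, 0.0, 1.0]]
top [[438.0, 0.0, 326.5], [0.0, 438.0, 247.7], [0.0, 0.0, 1.0]] [[0.012, -0.989, 0.146, 0.486], [-1.0, -0.008, 0.026, 0.034], [-0.025, -0.146, -0.989, 0.919], [0.0, 0.0, 0.0, 1.0]]
```

View pics/side0.png

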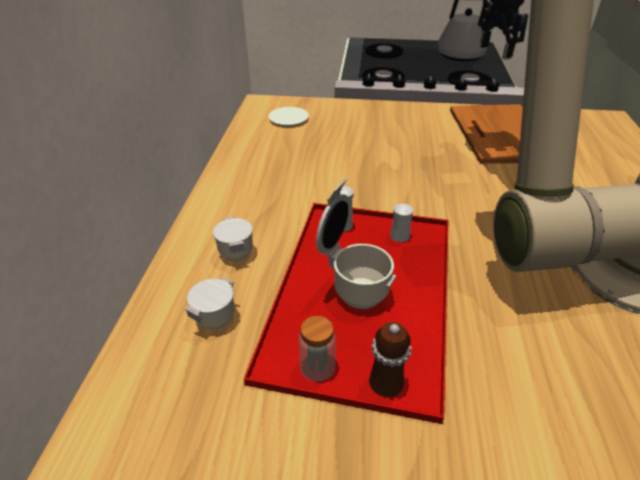

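View pics/top0.png

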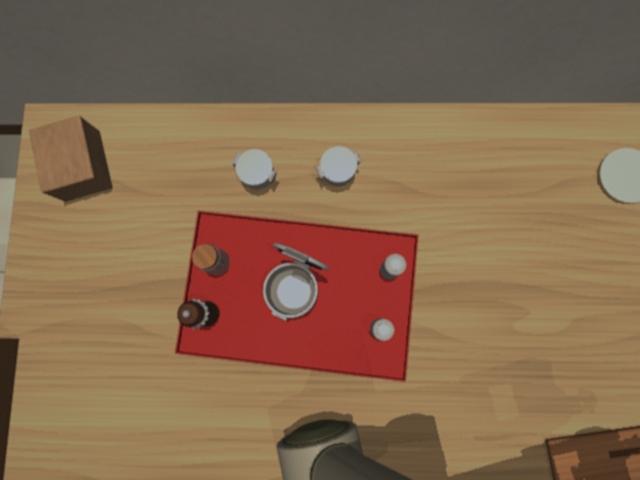

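The side view shows the open bowl on the tray at about (363,275), with its lid leaning up at (335,225). Two shut look-alike bowls stand off the tray at (234,240) and (211,303). In the top view the open bowl is at (291,290), its lid at (300,257) and its catch at about (278,317). The look-alikes there are at (254,168) and (338,165). The open bowl on the tray is the one meant, and I'll confirm that with sizes and a crop.

```bash
cat > h.py <<'E'
import numpy as np,cv2
from rig import *
def cloud(n,d,c=None):
    c=c or camera_params(n); K=c["mtx"];E=c["extrinsics"]
    v,u=np.mgrid[0:480,0:640]
    P=np.stack([(u-K[0,2])/K[0,0]*d,(v-K[1,2])/K[1,1]*d,d],-1)@E[:3,:3].T+E[:3,3]
    P[d<=0]=np.nan
    return P
def circ(p):
    A=np.c_[2*p,np.ones(len(p))]; s=np.linalg.lstsq(A,(p**2).sum(1),rcond=None)[0]
    return s[:2],np.sqrt(s[2]+s[0]**2+s[1]**2)
E
python3 - <<'E'
from h import *
T=cloud("top",np.load("pics/top0.npy")); S=cloud("side",np.load("pics/side0.npy"))
np.set_printoptions(precision=3,suppress=True)
print("tray",[T[r,c] for r,c in((225,210),(245,400),(345,190),(365,395))])
p=T[135:195,225:285].reshape(-1,3);q=T[135:195,305:370].reshape(-1,3)
for a in (p,q):
    a=a[a[:,2]>.04]; print("lookalike",a.min(0),a.max(0))
# bowl rim
a=T[255:325,255:335].reshape(-1,3)
print('z hist',np.histogram(a[:,2],bins=np.arange(0,.24,.01)))
c0=T[290,291][:2]
r=a[(abs(a[:,2]-.080)<.006)]; m=r
cc,R=circ(m[:,:2]); 
for i in range(8):
    e=abs(np.hypot(*(m[:,:2]-cc).T)-R); k=m[e<max(.004,.012-.002*i)]; cc,R=circ(k[:,:2])
print("rim",cc,R,len(k))
for nm,C in (("top",T[235:275,265:335]),("side",S[175:265,312:360])):
    l=C.reshape(-1,3); l=l[(l[:,2]>.1)&(np.hypot(*(l[:,:2]-cc).T)<.15)]
    print(nm,len(l),l.min(0),l.max(0)); mu=l.mean(0); print(mu,np.linalg.svd(l-mu,full_matrices=False)[1:])
o=[]
for n,(x0,x1,y0,y1) in {"side":(300,420,170,320),"top":(240,350,230,335)}.items():
    im=cv2.imread(f"pics/{n}0.png")[y0:y1,x0:x1]; o.append(cv2.resize(im,(400,500),interpolation=cv2.INTER_CUBIC))
cv2.imwrite("pics/crop.png",np.hstack(o))
E
```

```text
tray [array([0.668, 0.309, 0.002]), array([ 0.627, -0.097,  0.004]), array([0.415, 0.338, 0.002]), array([ 0.381, -0.084,  0.003])]
lookalike [0.741 0.163 0.04 ] [0.818 0.253 0.065]
lookalike [ 0.748 -0.01   0.04 ] [0.825 0.082 0.065]
z hist (array([3479,  597,  341,   74,   69,   72,  115,  194,  273,    0,    4,
          9,    8,    8,    9,   18,   26,   40,   46,   14,   12,   23,
         55]), array([0.  , 0.01, 0.02, 0.03, 0.04, 0.05, 0.06, 0.07, 0.08, 0.09, 0.1 ,
       0.11, 0.12, 0.13, 0.14, 0.15, 0.16, 0.17, 0.18, 0.19, 0.2 , 0.21,
       0.22, 0.23]))
rim [0.528 0.125] 0.04967577596649535 398
top 462 [0.56  0.051 0.103] [0.605 0.148 0.23 ]
[0.578 0.097 0.189] (array([0.659, 0.54 , 0.083]), array([[ 0.15 ,  0.448,  0.881],
       [ 0.371,  0.801, -0.47 ],
       [-0.917,  0.397, -0.045]]))
side 1401 [0.558 0.051 0.1  ] [0.605 0.151 0.229]
[0.581 0.111 0.16 ] (array([1.145, 0.96 , 0.093]), array([[ 0.097,  0.176, -0.98 ],
       [-0.426, -0.882, -0.201],
       [ 0.9  , -0.437,  0.01 ]]))
```

View pics/crop.png

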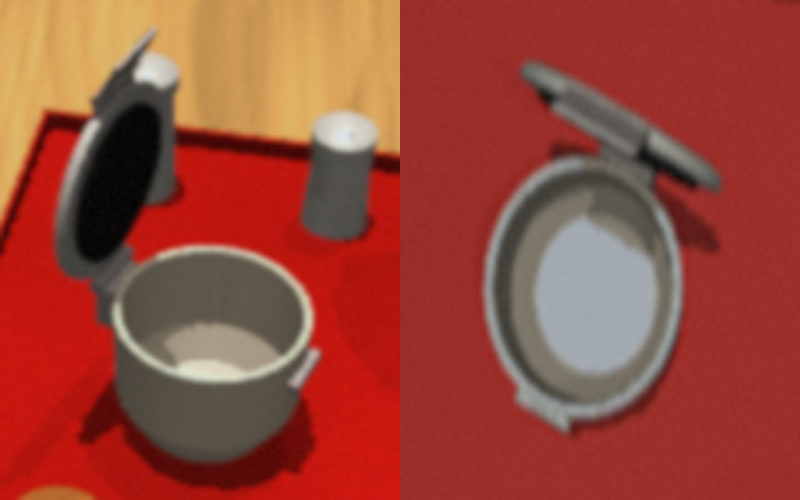

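The crop confirms it. The open bowl's rim is about 100 mm across, against about 78 mm for the two shut ones off the tray, so it is the largest. Its lid stands about upright with the hinge away from the robot, bowl yaw is about -25.5°, and the clip is at the lid's top edge. I'll move the closed fingers round behind the lid, keeping high over the shakers.

```bash
python3 -m creep '[{"jaw":1,"travel":[32,38,0],"roll":0.06},{"jaw":1,"travel":[64,76,0],"roll":0.12},{"jaw":1,"travel":[96,114,0],"roll":0.18},{"jaw":1,"travel":[128,152,0],"roll":0.24},{"jaw":1,"travel":[160,190,0],"roll":0.30},{"jaw":1,"travel":[192,228,0],"roll":0.36},{"jaw":1,"travel":[224,266,0],"roll":0.42},{"jaw":1,"travel":[256,304,0],"roll":0.48},{"jaw":1,"travel":[288,342,0],"roll":0.54},{"jaw":1,"travel":[320,380,0],"roll":0.60},{"jaw":1,"travel":[355,415,0],"roll":0.67},{"jaw":1,"travel":[390,450,0],"roll":0.67}]' 30
python3 - <<'E'
from h import *
np.set_printoptions(precision=4,suppress=True)
o=observe(); print(o["position"],o["tool_rot"],o["q"],tip_extent,o["grip_width"])
ex=np.array([.9026,-.4305]);ey=np.array([.4305,.9026]);c=np.array([.528,.125])
for n in("top","side"):
    p,d=get_image(n); P=cloud(n,d)
    q=P[...,:2]-c; x=q@ex;y=q@ey;z=P[...,2]
    m=(abs(y)<.052)&(x>.02)&(x<.09)&(z>.1)&(z<.195)
    if n=="side":
        L=np.c_[x[m],y[m],z[m]]; mu=np.median(L,0); k=L[abs(L[:,0]-mu[0])<.015]
        A=np.c_[k[:,1:],np.ones(len(k))]
        for i in range(4):
            s=np.linalg.lstsq(A,k[:,0],rcond=None)[0]; r=abs(A@s-k[:,0]); k=k[r<.004];A=A[r<.004]
        print("lid x= a*y+b*z+c",s,"x at hinge z",s@[0,.084,1],"x at z=.18",s@[0,.18,1],len(k))
    m=(abs(z-.08)<.006)&(np.hypot(x,y)<.06)
    cc,R=circ(np.c_[x[m],y[m]]);print(n,"rim in bowl frame",cc,R,m.sum())
    if n=="top": cv2.imwrite("pics/t1.png",cv2.resize(p[180:360,200:440,::-1],(800,600)))
# catch from top depth
E
```

```text
time_s: 1.3
position: [0.6327, -0.0422, 0.4045]
tool_rot: [[0.429, 0.903, -0.001], [0.903, -0.429, 0.0], [-0.0, -0.001, -1.0]]
ft_force: [0.0, -1.1, -0.9]
grip_width: -0.0002
gripper_force: 0.0
[ 0.6327 -0.0422  0.4045] [[ 0.4294  0.9031 -0.0006]
 [ 0.9031 -0.4294  0.    ]
 [-0.0002 -0.0006 -1.    ]] [-14.4929  30.516   59.6882  -0.0064  89.8308  10.934 ] 0.1734 -0.00021324517006724854
top rim in bowl frame [ 0.0011 -0.0002] 0.05006126755136751 433
lid x= a*y+b*z+c [-0.0037  0.0052  0.053 ] x at hinge z 0.053484299425342774 x at z=.18 0.05398171104773314 1119
side rim in bowl frame [-0.0003  0.    ] 0.050267097077403594 695
```

View pics/t1.png

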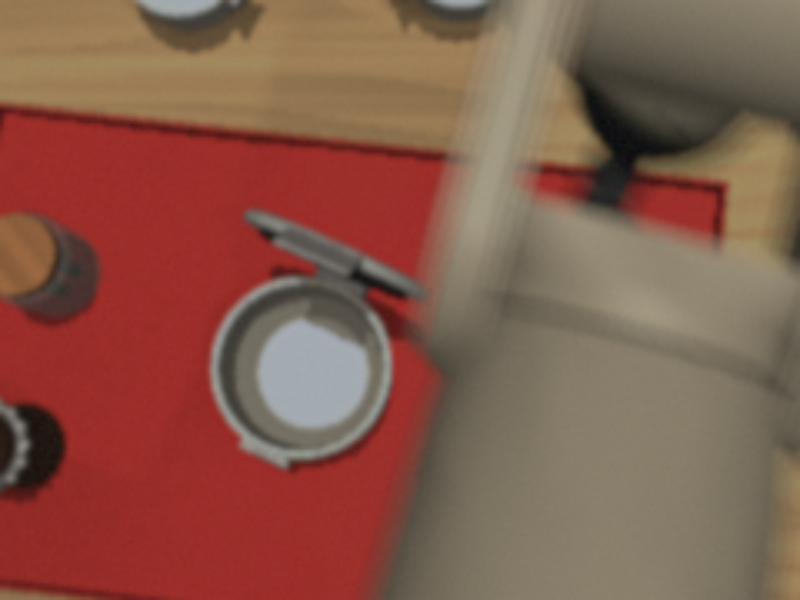

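The top view shows the lid edge-on at about (335,252), upright, with the catch at (268,452) in the crop and a free approach behind the lid. I'll go behind the lid and work out the arc.

```bash
python3 -m creep '[{"jaw":1,"travel":[2,40,0],"roll":0},{"jaw":1,"travel":[4,80,0],"roll":0},{"jaw":1,"travel":[4,117,0],"roll":0},{"jaw":1,"travel":[4,117,-25],"roll":0},{"jaw":1,"travel":[4,117,-50],"roll":0},{"jaw":1,"travel":[4,117,-50],"roll":0}]'
python3 - <<'E'
import numpy as np
r=98
for t in range(96,-1,-4):
    a=np.radians(t);X=60-r*np.cos(a)+7*np.sin(a)+14.5;z=84+r*np.sin(a)+7*np.cos(a)+173.4
    print(t,np.round([528+.9026*X-636,125-.4305*X-73,z-355]).astype(int))
E
```

```text
time_s: 2.0
position: [0.6351, 0.0727, 0.3512]
tool_rot: [[0.431, 0.902, -0.007], [0.902, -0.431, 0.0], [-0.003, -0.007, -1.0]]
ft_force: [0.0, 0.2, -0.8]
grip_width: 0.0003
gripper_force: 0.0
96 [-25  13  -1]
92 [-31  15   0]
88 [-38  18   1]
84 [-44  21   1]
80 [-50  24   0]
76 [-56  27  -1]
72 [-62  30  -2]
68 [-68  33  -4]
64 [-74  36  -6]
60 [-80  38  -9]
56 [-85  41 -12]
52 [-90  44 -16]
48 [-95  46 -20]
44 [-100   48  -24]
40 [-104   50  -29]
36 [-109   52  -34]
32 [-112   54  -40]
28 [-116   56  -45]
24 [-119   57  -51]
20 [-122   59  -58]
16 [-124   60  -64]
12 [-126   61  -70]
8 [-127   61  -77]
4 [-129   62  -84]
0 [-129   62  -91]
```

```bash
python3 -m creep '[{"jaw":1,"travel":[-15,7,0],"roll":0},{"jaw":1,"travel":[-25,13,0],"roll":0},{"jaw":1,"travel":[-31,15,0],"roll":0},{"jaw":1,"travel":[-38,18,1],"roll":0},{"jaw":1,"travel":[-44,21,1],"roll":0},{"jaw":1,"travel":[-50,24,0],"roll":0},{"jaw":1,"travel":[-56,27,-1],"roll":0},{"jaw":1,"travel":[-62,30,-2],"roll":0},{"jaw":1,"travel":[-68,33,-4],"roll":0},{"jaw":1,"travel":[-74,36,-6],"roll":0},{"jaw":1,"travel":[-80,38,-9],"roll":0},{"jaw":1,"travel":[-80,38,-9],"roll":0}]'
python3 - <<'E'
from h import *
p,d=get_image("side"); cv2.imwrite("pics/s2.png",cv2.resize(p[140:340,240:480,::-1],(720,600)))
o=observe();print(o["position"],o["ft_force"])
E
```

```text
time_s: 3.2
position: [0.5548, 0.1113, 0.3453]
tool_rot: [[0.431, 0.902, -0.001], [0.902, -0.431, 0.0], [-0.0, -0.001, -1.0]]
ft_force: [0.2, 0.2, -0.2]
grip_width: -0.0
gripper_force: 0.0
[0.55528525 0.11110818 0.34552753] [-0.33523667 -0.10613671 -0.11452409]
```

View pics/s2.png

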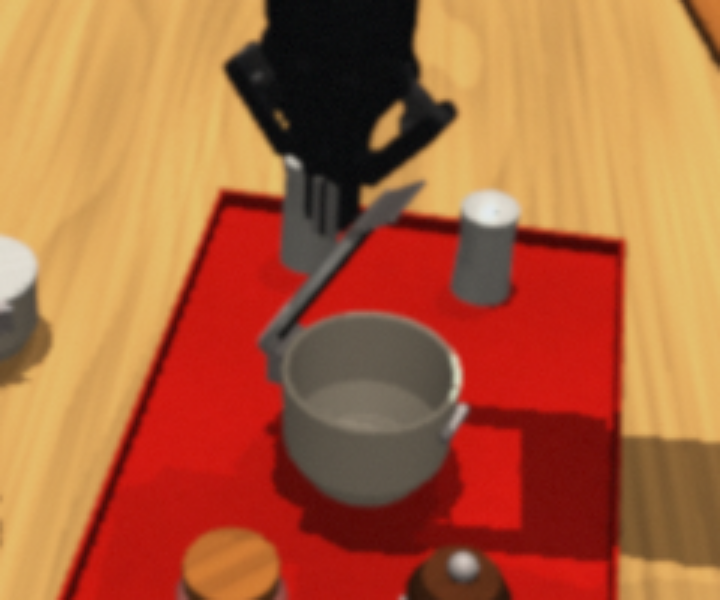

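The side view shows the fingertips on the lid's outside at about (340,215). The lid has come down to about 55–60°, the clip is out at (400,200), and the bowl has not moved. I'll continue the arc.

```bash
python3 -m creep '[{"jaw":1,"travel":[-5,3,-3],"roll":0},{"jaw":1,"travel":[-10,6,-7],"roll":0},{"jaw":1,"travel":[-15,8,-11],"roll":0},{"jaw":1,"travel":[-20,10,-15],"roll":0},{"jaw":1,"travel":[-24,12,-20],"roll":0},{"jaw":1,"travel":[-29,14,-25],"roll":0},{"jaw":1,"travel":[-32,16,-31],"roll":0},{"jaw":1,"travel":[-36,18,-36],"roll":0},{"jaw":1,"travel":[-39,19,-42],"roll":0},{"jaw":1,"travel":[-42,21,-49],"roll":0},{"jaw":1,"travel":[-44,22,-55],"roll":0},{"jaw":1,"travel":[-46,23,-61],"roll":0}]'
python3 -m creep '[{"jaw":1,"travel":[-1,0,-4],"roll":0},{"jaw":1,"travel":[-1,0,-7],"roll":0},{"jaw":1,"travel":[-2,1,-10],"roll":0},{"jaw":1,"travel":[-3,1,-13],"roll":0},{"jaw":1,"travel":[-3,1,-16],"roll":0},{"jaw":1,"travel":[-3,1,-18],"roll":0},{"jaw":1,"travel":[-3,1,-19],"roll":0},{"jaw":1,"travel":[-3,1,-19],"roll":0}]'
```

```text
time_s: 4.45
position: [0.5094, 0.134, 0.2841]
tool_rot: [[0.431, 0.902, -0.0], [0.902, -0.431, 0.0], [-0.0, -0.0, -1.0]]
ft_force: [-0.2, 0.2, 0.4]
grip_width: -0.0001
gripper_force: 0.1
time_s: 5.25
position: [0.5066, 0.1349, 0.2656]
tool_rot: [[0.431, 0.902, -0.0], [0.902, -0.431, -0.0], [-0.0, -0.0, -1.0]]
ft_force: [-0.0, 0.2, 0.0]
grip_width: 0.0001
gripper_force: 0.0
```

```bash
python3 -m creep '[{"jaw":1,"travel":[0,0,-1],"roll":0},{"jaw":1,"travel":[0,0,-2],"roll":0},{"jaw":1,"travel":[0,0,-2],"roll":0}]'
```

```text
time_s: 5.55
position: [0.5066, 0.1349, 0.2644]
tool_rot: [[0.431, 0.902, 0.001], [0.902, -0.431, -0.0], [0.0, 0.001, -1.0]]
ft_force: [-1.5, -0.3, 4.9]
grip_width: -0.0
gripper_force: 3.0
```

```bash
python3 -m creep '[{"jaw":1,"travel":[0,0,-1],"roll":0},{"jaw":1,"travel":[0,0,-1],"roll":0}]'
python3 -m creep '[{"jaw":1,"travel":[0,0,20],"roll":0},{"jaw":1,"travel":[0,0,40],"roll":0},{"jaw":1,"travel":[-20,10,60],"roll":0},{"jaw":1,"travel":[-60,30,60],"roll":0},{"jaw":1,"travel":[-100,48,60],"roll":0},{"jaw":1,"travel":[-100,48,60],"roll":0}]'
python3 - <<'E'
from h import *
np.set_printoptions(precision=4,suppress=True)
o=observe();print(o["position"],o["ft_force"])
ex=np.array([.9026,-.4305]);ey=np.array([.4305,.9026]);c=np.array([.528,.125])
pics=[]
for n in("top","side"):
    p,d=get_image(n); P=cloud(n,d)
    q=P[...,:2]-c; x=q@ex;y=q@ey;z=P[...,2]
    m=(np.hypot(x,y)<.056)&(z>.07)&(z<.12)
    A=np.c_[x[m],y[m],np.ones(m.sum())]; s=np.linalg.lstsq(A,z[m],rcond=None)[0]
    print(n,"lid z=ax+by+c",s,m.sum(),"x",np.percentile(x[m],[1,99]),"y",np.percentile(y[m],[1,99]))
    m=(abs(y)<.018)&(x<-.060)&(x>-.1)&(z>.03)&(z<.12)
    for a in np.arange(-.096,-.058,.004):
        k=m&(abs(x-a)<.002)
        if k.sum(): print("  x",round(a,3),"z",np.percentile(z[k],[5,50,95]),k.sum())
    pics.append(cv2.resize(p[210:330,300:430,::-1] if n=="side" else p[230:340,230:350,::-1],(400,400)))
cv2.imwrite("pics/c3.png",np.hstack(pics))
E
```

```text
time_s: 5.75
position: [0.5065, 0.135, 0.2642]
tool_rot: [[0.431, 0.902, 0.002], [0.902, -0.431, -0.0], [0.001, 0.001, -1.0]]
ft_force: [-4.3, -0.4, 14.4]
grip_width: -0.0
gripper_force: 7.2
time_s: 6.35
position: [0.4026, 0.1843, 0.3228]
tool_rot: [[0.429, 0.903, -0.003], [0.903, -0.429, 0.0], [-0.001, -0.002, -1.0]]
ft_force: [0.4, -0.0, 0.1]
grip_width: 0.0001
gripper_force: 0.0
[0.4026 0.1843 0.3228] [ 0.4167 -0.0153  0.0668]
top lid z=ax+by+c [0.0007 0.0019 0.0897] 2558 x [-0.0519  0.0523] y [-0.0502  0.05  ]
  x -0.084 z [0.0757 0.0777 0.0799] 26
  x -0.08 z [0.0767 0.079  0.0811] 41
  x -0.076 z [0.078  0.0805 0.0836] 39
  x -0.072 z [0.0816 0.083  0.0852] 37
  x -0.068 z [0.0825 0.0845 0.0869] 41
  x -0.064 z [0.0832 0.0868 0.0905] 35
  x -0.06 z [0.0869 0.0887 0.091 ] 25
side lid z=ax+by+c [ 0.0218 -0.067   0.0893] 2457 x [-0.0526  0.0528] y [-0.0489  0.0511]
  x -0.088 z [0.0774 0.0775 0.0781] 5
  x -0.084 z [0.0762 0.0785 0.0806] 44
  x -0.08 z [0.0786 0.0804 0.0822] 42
  x -0.076 z [0.0801 0.0823 0.0839] 40
  x -0.072 z [0.0819 0.0836 0.0865] 44
  x -0.068 z [0.084  0.0859 0.0878] 38
  x -0.064 z [0.0854 0.0884 0.0908] 48
  x -0.06 z [0.0868 0.0891 0.0908] 19
```

View pics/c3.png

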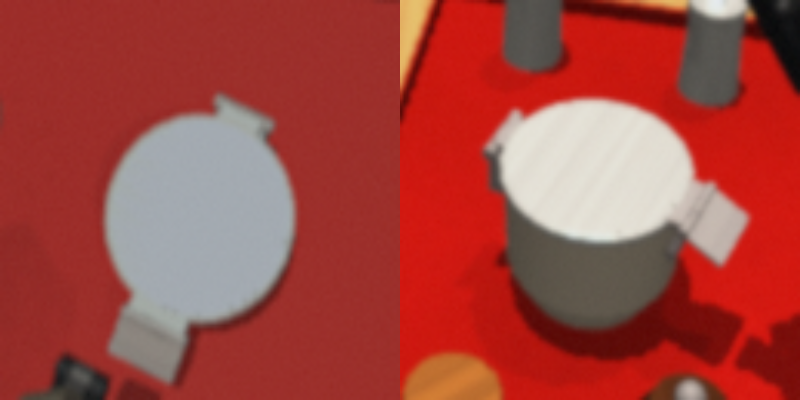

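The crops show the lid level (z ≈ 90 mm in the top view) and shut. The clip sticks out at about (150,345) left and (720,225) right, roughly 1.1 rad, and the bowl is in place. Next I press the clip down and then in.

```bash
python3 -m creep '[{"jaw":1,"travel":[20,-10,-15],"roll":0},{"jaw":1,"travel":[41,-20,-30],"roll":0},{"jaw":1,"travel":[41,-20,-55],"roll":0},{"jaw":1,"travel":[41,-20,-62],"roll":0},{"jaw":1,"travel":[41,-20,-67],"roll":0},{"jaw":1,"travel":[41,-20,-72],"roll":0},{"jaw":1,"travel":[41,-20,-77],"roll":0},{"jaw":1,"travel":[41,-20,-82],"roll":0},{"jaw":1,"travel":[41,-20,-87],"roll":0},{"jaw":1,"travel":[41,-20,-89],"roll":0},{"jaw":1,"travel":[41,-20,-89],"roll":0}]'
python3 -m creep '[{"jaw":1,"travel":[2,-1,0],"roll":0},{"jaw":1,"travel":[4,-2,0],"roll":0},{"jaw":1,"travel":[6,-3,0],"roll":0},{"jaw":1,"travel":[6,-3,0],"roll":0}]'
```

```text
time_s: 7.55
position: [0.4475, 0.163, 0.2335]
tool_rot: [[0.431, 0.902, -0.001], [0.902, -0.431, -0.0], [-0.0, -0.001, -1.0]]
ft_force: [0.7, -0.1, -0.2]
grip_width: -0.0003
gripper_force: 0.1
time_s: 7.95
position: [0.4539, 0.1598, 0.2337]
tool_rot: [[0.432, 0.902, 0.0], [0.902, -0.432, 0.0], [0.0, 0.0, -1.0]]
ft_force: [-0.1, 0.1, -0.3]
grip_width: 0.0
gripper_force: 0.1
```

```bash
python3 -m creep '[{"jaw":1,"travel":[0.9,-0.4,0],"roll":0},{"jaw":1,"travel":[1.8,-0.9,0],"roll":0},{"jaw":1,"travel":[1.8,-0.9,0],"roll":0}]'
python3 - <<'E'
from h import *
p,d=get_image("side"); cv2.imwrite("pics/s4.png",cv2.resize(p[210:330,300:430,::-1],(600,554)))
print(observe()["ft_force"])
E
```

```text
time_s: 8.25
position: [0.4555, 0.159, 0.2337]
tool_rot: [[0.431, 0.902, -0.0], [0.902, -0.431, -0.0], [-0.0, -0.0, -1.0]]
ft_force: [-0.1, 0.9, -0.3]
grip_width: 0.0
gripper_force: 0.4
[-0.71779529  1.0827397   0.5393154 ]
```

View pics/s4.png

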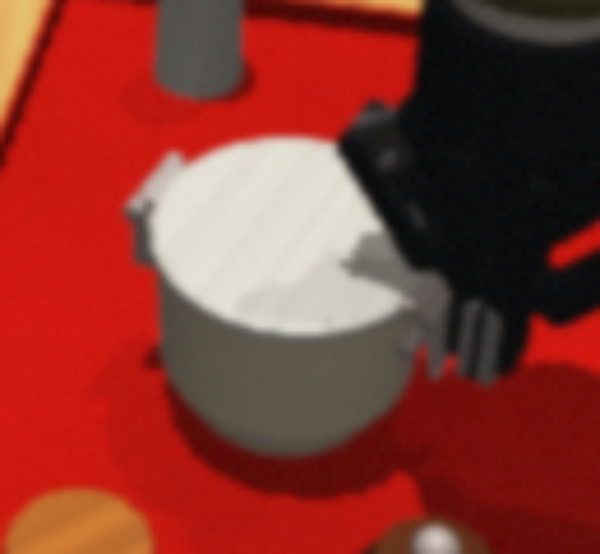

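The side view shows the clip at about (432,335) folded nearly down, with the fingers just outside it. I'll keep pushing in, a little at a time.

```bash
for i in 1 2; do python3 -m creep '[{"jaw":1,"travel":[0.45,-0.2,0],"roll":0},{"jaw":1,"travel":[0.9,-0.4,0],"roll":0},{"jaw":1,"travel":[0.9,-0.4,0],"roll":0}]' | egrep 'pos|ft'; done
```

```text
position: [0.4563, 0.1586, 0.2337]
ft_force: [-1.3, 0.9, -0.7]
position: [0.4572, 0.1582, 0.2337]
ft_force: [-2.3, 1.2, -0.7]
```

```bash
python3 -m creep '[{"jaw":1,"travel":[-18,9,0],"roll":0},{"jaw":1,"travel":[-36,17,0],"roll":0},{"jaw":1,"travel":[-54,26,30],"roll":0},{"jaw":1,"travel":[-54,26,70],"roll":0},{"jaw":1,"travel":[-90,43,100],"roll":0},{"jaw":1,"travel":[-90,43,100],"roll":0}]' | egrep 'time|pos|ft'
cat > chk.py <<'E'
from h import *
import sys
np.set_printoptions(precision=4,suppress=True)
ex=np.array([.9026,-.4305]);ey=np.array([.4305,.9026]);c=np.array([.528,.125])
pics=[]
for n in("top","side"):
    p,d=get_image(n); P=cloud(n,d)
    q=P[...,:2]-c; x=q@ex;y=q@ey;z=P[...,2]
    m=(np.hypot(x,y)<.06)&(z>.084)&(z<.1); cc,R=cv2.minEnclosingCircle(np.c_[x[m],y[m]].astype(np.float32))
    k=m&(np.hypot(x,y)<.045); s=np.linalg.lstsq(np.c_[x[k],y[k],np.ones(k.sum())],z[k],rcond=None)[0]
    print(n,"x",np.percentile(x[m],[1,50,99]),"y",np.percentile(y[m],[1,50,99]),"lid",s)
    m=(abs(y)<.018)&(x<-.054)&(x>-.1)
    for a in np.arange(.056,.1,.005):
        k=m&(abs(z-a)<.0025)
        if k.sum(): print("  z",round(a,3),"x",np.percentile(x[k],[5,50,95]),k.sum())
    pics.append(cv2.resize(p[210:330,300:430,::-1] if n=="side" else p[230:340,230:350,::-1],(400,400)))
cv2.imwrite(f"pics/{sys.argv[1]}.png",np.hstack(pics))
E
python3 chk.py c5
```

```text
time_s: 9.5
position: [0.365, 0.2022, 0.337]
ft_force: [0.9, -0.2, 0.1]
top x [-0.0565 -0.0009  0.0559] y [-0.0501 -0.0004  0.0501] lid [-0.0017  0.0019  0.0899]
  z 0.086 x [-0.0636 -0.0602 -0.0553] 38
  z 0.091 x [-0.0625 -0.0584 -0.0543] 62
side x [-0.0564 -0.0043  0.056 ] y [-0.0495  0.0044  0.0512] lid [-0.0007 -0.0017  0.0906]
  z 0.061 x [-0.0671 -0.0662 -0.0548] 11
  z 0.066 x [-0.0672 -0.0587 -0.0544] 37
  z 0.071 x [-0.0669 -0.0658 -0.0648] 24
  z 0.076 x [-0.066  -0.0653 -0.0643] 21
  z 0.081 x [-0.0651 -0.0644 -0.0618] 16
  z 0.086 x [-0.0656 -0.0615 -0.0557] 39
  z 0.091 x [-0.0651 -0.0595 -0.0544] 76
```

View pics/c5.png

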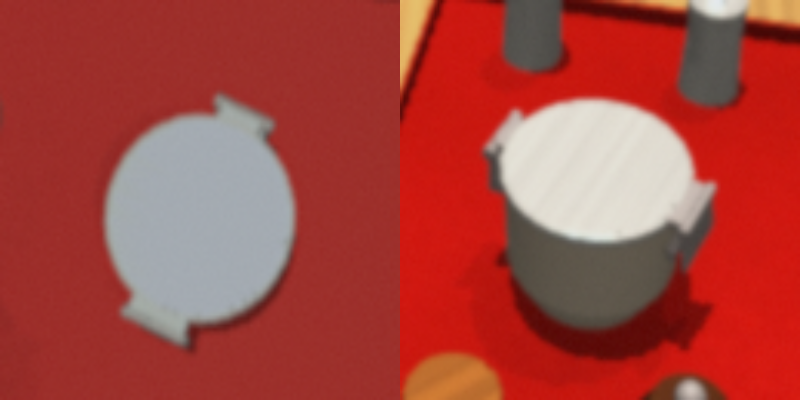

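The crops show the lid shut, the bowl unmoved and the clip almost down. The depth data still shows about 0.1 rad of outward lean, so I'll go back in and press until the force rises stiffly.

```bash
python3 -m creep '[{"jaw":1,"travel":[36,-17,-30],"roll":0},{"jaw":1,"travel":[36,-17,-70],"roll":0},{"jaw":1,"travel":[54,-26,-104],"roll":0},{"jaw":1,"travel":[75,-36,-104],"roll":0},{"jaw":1,"travel":[84,-40,-104],"roll":0},{"jaw":1,"travel":[87,-41.5,-104],"roll":0},{"jaw":1,"travel":[87,-41.5,-104],"roll":0},{"jaw":1,"travel":[87,-41.5,-104],"roll":0}]' | egrep 'time|pos|ft'
python3 -m creep '[{"jaw":1,"travel":[1,-0.5,0],"roll":0},{"jaw":1,"travel":[2,-1,0],"roll":0},{"jaw":1,"travel":[3,-1.5,0],"roll":0},{"jaw":1,"travel":[3,-1.5,0],"roll":0}]' | egrep 'time|pos|ft'
for i in 1 2; do python3 -m creep '[{"jaw":1,"travel":[0.45,-0.2,0],"roll":0},{"jaw":1,"travel":[0.45,-0.2,0],"roll":0}]' | egrep 'pos|ft'; done
```

```text
time_s: 10.4
position: [0.4536, 0.16, 0.23]
ft_force: [0.7, 0.0, 0.4]
time_s: 10.8
position: [0.4571, 0.1583, 0.2298]
ft_force: [-0.5, -0.1, 1.2]
position: [0.4574, 0.1582, 0.2297]
ft_force: [-2.9, 1.5, 1.7]
position: [0.4576, 0.158, 0.2296]
ft_force: [-5.1, 3.1, 3.0]
```

```bash
python3 -m creep '[{"jaw":1,"travel":[-18,9,0],"roll":0},{"jaw":1,"travel":[-36,17,0],"roll":0},{"jaw":1,"travel":[-54,26,30],"roll":0},{"jaw":1,"travel":[-54,26,70],"roll":0},{"jaw":1,"travel":[-90,43,104],"roll":0},{"jaw":1,"travel":[-90,43,104],"roll":0}]' | egrep 'time|pos|ft'
python3 chk.py c6
```

```text
time_s: 11.8
position: [0.3661, 0.2016, 0.3369]
ft_force: [-0.1, 0.3, -1.3]
top x [-0.0561 -0.0009  0.056 ] y [-0.05   -0.0004  0.05  ] lid [-0.0007 -0.0008  0.0899]
  z 0.086 x [-0.0636 -0.0593 -0.0545] 52
  z 0.091 x [-0.0631 -0.0592 -0.0544] 47
side x [-0.0566 -0.0045  0.0556] y [-0.0496  0.0043  0.0511] lid [ 0.0007 -0.001   0.0905]
  z 0.061 x [-0.0661 -0.0651 -0.0554] 15
  z 0.066 x [-0.0661 -0.0585 -0.0544] 35
  z 0.071 x [-0.0659 -0.0654 -0.0648] 16
  z 0.076 x [-0.0656 -0.0649 -0.0643] 21
  z 0.081 x [-0.0649 -0.0645 -0.0638] 15
  z 0.086 x [-0.0655 -0.0625 -0.0554] 39
  z 0.091 x [-0.0647 -0.0592 -0.0544] 80
```

```bash
cat > fit.py <<'E'
from h import *
ex=np.array([.9026,-.4305]);ey=np.array([.4305,.9026]);c=np.array([.528,.125])
D=[get_image("side")[1] for _ in range(12)]
P=cloud("side",np.median(D,0)); q=P[...,:2]-c; x=q@ex;y=q@ey;z=P[...,2]
m=(abs(y)<.019)&(x<-.0615)&(x>-.08)&(z>.058)&(z<.083)
k=np.c_[z[m],y[m],np.ones(m.sum())];v=x[m]
for i in range(5):
    s=np.linalg.lstsq(k,v,rcond=None)[0]; r=abs(k@s-v); g=r<max(.0008,2.5*np.median(r)); k=k[g];v=v[g]
print("slope dx/dz",s[0],"dx/dy",s[1],"n",len(v),"rms",np.std(k@s-v), "x@61",s@[.061,0,1],"x@83",s@[.083,0,1])
for a in np.arange(.055,.1,.003):
    k=(abs(y)<.019)&(x<-.0615)&(x>-.08)&(abs(z-a)<.0015)
    if k.sum(): print(round(a,3),np.median(x[k]).round(4),x[k].min().round(4),k.sum())
E
python3 fit.py
```

```text
slope dx/dz 0.0833910374176509 dx/dy -0.019804900166168773 n 78 rms 0.00026013109491191457 x@61 -0.0661127594135565 x@83 -0.06427815659036819
0.061 -0.0659 -0.0665 3
0.064 -0.066 -0.0664 12
0.067 -0.0655 -0.0662 11
0.07 -0.0654 -0.0661 11
0.073 -0.0651 -0.0659 14
0.076 -0.0648 -0.0655 9
0.079 -0.0645 -0.0651 11
0.082 -0.0645 -0.0649 8
0.085 -0.0644 -0.0655 6
0.088 -0.0644 -0.0659 34
0.091 -0.0624 -0.0642 10
```

View pics/c6.png

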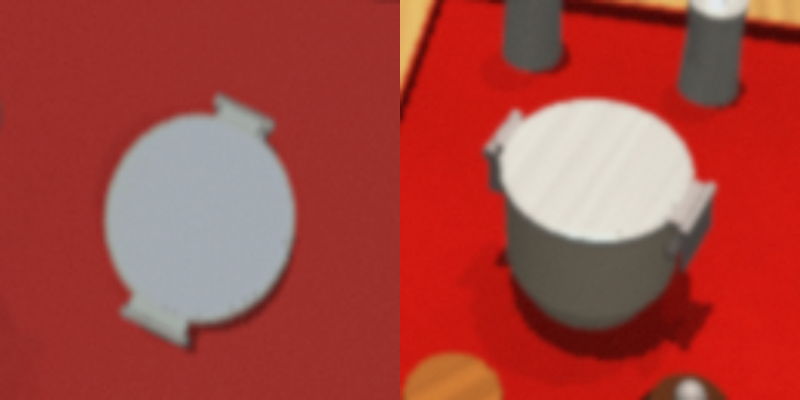

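The top and side crops look the same: lid shut, clip nearly flat. I'll check the residual lean from the wrist camera.

```bash
sed -e 's/"side"/"wrist"/g' fit.py > fitw.py; python3 fitw.py; python3 - <<'E'
from h import *
c=camera_params("wrist");print(c["extrinsics"].round(3).tolist(),c["mtx"].round(0).tolist())
p,d=get_image("wrist");cv2.imwrite("pics/w7.png",p[:,:,::-1])
K=c["mtx"];E=np.linalg.inv(c["extrinsics"]);
P=E[:3,:3]@np.array([.528-.061*.9026,.125+.061*.4305,.07])+E[:3,3];print(K@P/P[2],d[0:480:80,0:640:80].round(2).tolist()[3])
E
```

```text
slope dx/dz 0.08497791248477456 dx/dy -0.03215907854534178 n 1325 rms 0.00014209418954657784 x@61 -0.06436388990565435 x@83 -0.06249437583098932
0.061 -0.0642 -0.0648 41
0.064 -0.0641 -0.0648 172
0.067 -0.0639 -0.0647 180
0.07 -0.0636 -0.0643 186
0.073 -0.0634 -0.0641 192
0.076 -0.063 -0.0639 200
0.079 -0.0628 -0.0636 206
0.082 -0.0626 -0.0634 208
0.085 -0.0633 -0.0642 46
0.088 -0.063 -0.0643 400
0.091 -0.0619 -0.0628 75
[[0.903, -0.41, -0.13, 0.402], [-0.43, -0.86, -0.273, 0.271], [-0.0, 0.302, -0.953, 0.303], [0.0, 0.0, 0.0, 1.0]] [[432.0, 0.0, 315.0], [0.0, 432.0, 240.0], [0.0, 0.0, 1.0]]
[518.85452314 245.46473196   1.        ] [0.3199999928474426, 0.3199999928474426, 0.3199999928474426, 0.3199999928474426, 0.3199999928474426, 0.3100000023841858, 0.3100000023841858, 0.2199999988079071]
```

```bash
cat > prof.py <<'E'
from h import *
ex=np.array([.9026,-.4305]);ey=np.array([.4305,.9026]);c=np.array([.528,.125])
D=[get_image("wrist")[1] for _ in range(3)]
P=cloud("wrist",np.median(D,0)); q=P[...,:2]-c; x=q@ex;y=q@ey;z=P[...,2]
for a in np.arange(-.032,.034,.004):
    f=lambda lo,hi:(lambda k:(np.percentile(x[k],5).round(4),k.sum()) if k.sum() else None)((abs(y-a)<.002)&(x<-.05)&(x>-.08)&(z>lo)&(z<hi))
    print(round(a,3),"barrel",f(.084,.093),"clip top",f(.076,.083),"low",f(.061,.068))
E
python3 prof.py
```

```text
-0.032 barrel None clip top None low None
-0.028 barrel None clip top None low None
-0.024 barrel (np.float64(-0.0631), np.int64(11)) clip top (np.float64(-0.0619), np.int64(1)) low (np.float64(-0.0631), np.int64(3))
-0.02 barrel (np.float64(-0.0628), np.int64(121)) clip top (np.float64(-0.0625), np.int64(48)) low (np.float64(-0.0637), np.int64(34))
-0.016 barrel (np.float64(-0.063), np.int64(190)) clip top (np.float64(-0.0625), np.int64(45)) low (np.float64(-0.0637), np.int64(37))
-0.012 barrel (np.float64(-0.0631), np.int64(199)) clip top (np.float64(-0.0629), np.int64(50)) low (np.float64(-0.064), np.int64(38))
-0.008 barrel (np.float64(-0.0632), np.int64(211)) clip top (np.float64(-0.063), np.int64(51)) low (np.float64(-0.0641), np.int64(39))
-0.004 barrel (np.float64(-0.0634), np.int64(209)) clip top (np.float64(-0.0632), np.int64(51)) low (np.float64(-0.0644), np.int64(38))
0.0 barrel (np.float64(-0.0634), np.int64(220)) clip top (np.float64(-0.0633), np.int64(47)) low (np.float64(-0.0645), np.int64(40))
0.004 barrel (np.float64(-0.0637), np.int64(226)) clip top (np.float64(-0.0634), np.int64(56)) low (np.float64(-0.0646), np.int64(40))
0.008 barrel (np.float64(-0.0637), np.int64(221)) clip top (np.float64(-0.0635), np.int64(52)) low (np.float64(-0.0648), np.int64(39))
0.012 barrel (np.float64(-0.0639), np.int64(244)) clip top (np.float64(-0.0637), np.int64(52)) low (np.float64(-0.0649), np.int64(46))
0.016 barrel (np.float64(-0.064), np.int64(213)) clip top (np.float64(-0.0638), np.int64(61)) low (np.float64(-0.0649), np.int64(45))
0.02 barrel (np.float64(-0.0503), np.int64(7)) clip top None low None
0.024 barrel None clip top None low None
0.028 barrel None clip top None low None
0.032 barrel None clip top None low None
```

View pics/w7.png

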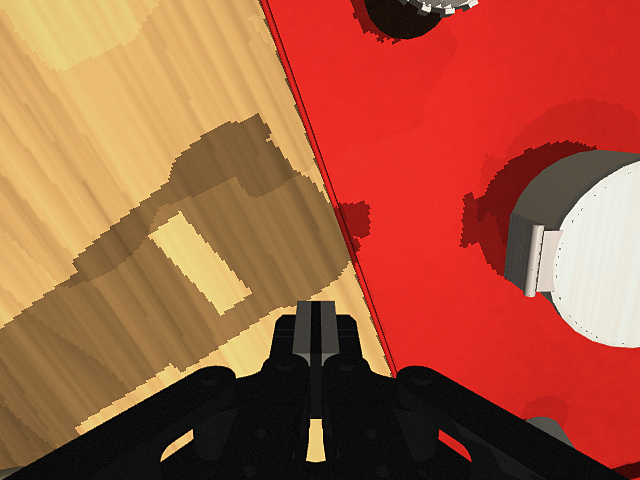

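The wrist view shows the hinge barrel at about (537,260) across the clip's full width, with the clip just below it. The finger also has a slim pad tip (295–335, 300–360) and wider shoulders (275–360) farther back, so a shoulder may be meeting the barrel first. I'll measure the finger profile.

```bash
python3 - <<'E'
from h import *
o=observe(); c=camera_params("wrist"); d=get_image("wrist")[1]
P=(cloud("wrist",d,c)-o["position"])@o["tool_rot"]
x,y,z=P[...,0],P[...,1],P[...,2]
for a in np.arange(.115,.18,.005):
    k=(abs(z-a)<.0025)&(abs(y)<.05)&(abs(x)<.04)
    if k.sum()>3: print(round(a,3),"y",np.percentile(y[k],[1,99]).round(4),"x",np.percentile(x[k],[1,99]).round(4),k.sum())
E
```

```text
0.115 y [-0.0385  0.0396] x [-0.0083  0.0129] 7328
0.12 y [-0.0353  0.0369] x [-0.0083  0.0139] 5707
0.125 y [-0.0317  0.033 ] x [-0.0091  0.0141] 3445
0.13 y [-0.0268  0.0279] x [-0.0075  0.0142] 1504
0.135 y [-0.0108  0.0119] x [-0.0105  0.0126] 1246
0.14 y [-0.0124  0.0137] x [0.0069 0.012 ] 482
0.145 y [-0.0127  0.0141] x [0.0066 0.0119] 762
0.15 y [-0.0127  0.014 ] x [0.0065 0.0118] 697
0.155 y [-0.0126  0.014 ] x [0.0065 0.0118] 621
0.16 y [-0.0127  0.0139] x [0.0066 0.0118] 584
0.165 y [-0.0117  0.0131] x [0.0066 0.0119] 459
0.17 y [-0.0079  0.0092] x [0.0067 0.0116] 106
```

```bash
python3 -m creep '[{"jaw":1,"travel":[0,0,0],"roll":0.143},{"jaw":1,"travel":[0,0,0],"roll":0.286},{"jaw":1,"travel":[0,0,0],"roll":0.428},{"jaw":1,"travel":[0,0,0],"roll":0.571},{"jaw":1,"travel":[0,0,0],"roll":0.714},{"jaw":1,"travel":[0,0,0],"roll":0.857},{"jaw":1,"travel":[0,0,0],"roll":1.0},{"jaw":1,"travel":[0,0,0],"roll":1.143},{"jaw":1,"travel":[0,0,0],"roll":1.286},{"jaw":1,"travel":[0,0,0],"roll":1.428},{"jaw":1,"travel":[0,0,0],"roll":1.571},{"jaw":1,"travel":[0,0,0],"roll":1.571}]' | egrep 'time|pos|rot|ft'
python3 -m creep '[{"jaw":1,"travel":[30,-14,-20],"roll":0},{"jaw":1,"travel":[60,-28.5,-50],"roll":0},{"jaw":1,"travel":[60,-28.5,-80],"roll":0},{"jaw":1,"travel":[60,-28.5,-104],"roll":0},{"jaw":1,"travel":[72,-34.5,-104],"roll":0},{"jaw":1,"travel":[82,-39,-104],"roll":0},{"jaw":1,"travel":[86,-41,-104],"roll":0},{"jaw":1,"travel":[88,-42,-104],"roll":0},{"jaw":1,"travel":[88,-42,-104],"roll":0},{"jaw":1,"travel":[88,-42,-104],"roll":0}]' | egrep 'time|pos|rot|ft'
```

```text
time_s: 14.55
position: [0.3681, 0.2008, 0.3337]
tool_rot: [[-0.903, 0.43, -0.0], [0.43, 0.903, -0.0], [0.0, -0.0, -1.0]]
ft_force: [0.3, 0.6, -0.6]
time_s: 15.55
position: [0.4559, 0.1589, 0.2302]
tool_rot: [[-0.902, 0.431, 0.001], [0.431, 0.902, 0.0], [-0.0, 0.0, -1.0]]
ft_force: [-0.3, 0.5, -0.3]
```

```bash
python3 -m creep '[{"jaw":1,"travel":[1.4,-0.6,0],"roll":0},{"jaw":1,"travel":[2.7,-1.3,0],"roll":0},{"jaw":1,"travel":[3.6,-1.7,0],"roll":0},{"jaw":1,"travel":[3.6,-1.7,0],"roll":0}]' | egrep 'pos|ft'
for i in 1 2; do python3 -m creep '[{"jaw":1,"travel":[0.45,-0.2,0],"roll":0},{"jaw":1,"travel":[0.45,-0.2,0],"roll":0}]' | egrep 'pos|ft'; done
```

```text
position: [0.4597, 0.1571, 0.2297]
ft_force: [-0.5, -0.2, 0.8]
position: [0.46, 0.157, 0.2297]
ft_force: [-1.5, 1.1, 0.3]
position: [0.4602, 0.1569, 0.2296]
ft_force: [-4.3, 3.0, 2.1]
```

```bash
python3 -m creep '[{"jaw":1,"travel":[-18,9,0],"roll":0},{"jaw":1,"travel":[-36,17,0],"roll":0},{"jaw":1,"travel":[-54,26,30],"roll":0},{"jaw":1,"travel":[-54,26,70],"roll":0},{"jaw":1,"travel":[-90,43,104],"roll":0},{"jaw":1,"travel":[-90,43,104],"roll":0}]' | egrep 'time|pos|ft'
python3 fitw.py; python3 fit.py | head -1; python3 chk.py c8 | grep lid
```

```text
time_s: 16.95
position: [0.3687, 0.2006, 0.337]
ft_force: [0.2, -0.2, -0.2]
slope dx/dz 0.028369512710449594 dx/dy -0.054775872603684606 n 56 rms 0.00020596028200096412 x@61 -0.06331792627916946 x@83 -0.06269379699953957
0.079 -0.0628 -0.0632 21
0.082 -0.0628 -0.0632 39
0.085 -0.0629 -0.0636 27
0.088 -0.0635 -0.0644 73
0.091 -0.0621 -0.0634 24
slope dx/dz 0.053174400822240155 dx/dy -0.024148675402644523 n 71 rms 0.00020755564710794224 x@61 -0.0652693624406574 x@83 -0.06409952562256811
top x [-0.0561 -0.0009  0.056 ] y [-0.0501 -0.0003  0.0501] lid [-0.001   0.0006  0.0899]
side x [-0.0569 -0.0045  0.0556] y [-0.0495  0.004   0.0514] lid [0.0002 0.     0.0906]
```

The lid is level and shut and the bowl has not moved. The clip is down to within about 0.05 rad, which is the limit the hinge barrel sets for an upright finger. The robot is clear, so I'm handing in.

```bash
python3 -c "
from rig import *
print(close_job())"
```

```text
the job is handed in; nothing more can be done
None
```

I flipped the lid shut and pushed the clip down to within about 0.05 rad (3°) of flat, as far as an upright finger can press it past the hinge barrel; the bowl showed no measurable movement, nothing else was touched, and the job is handed in at about 18 s (no verdict was returned).

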